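# Shut off the sink's stop valve and pin its lock-off guard shut

### The arm

A 7-joint arm with a two-finger parallel gripper is mounted at the origin on the work surface. World frame = base frame: x ahead of the robot, y to its left, z up, the work surface at z = 0. Lengths are in mm, angles in rad, forces in N, time in s.
With the tool pointing down it reaches from about 400 to 875 mm from the base axis. Payload 4.4 kg.
Tool frame: the origin (TCP) lies at the very end of the fingers, on their centre line; the grasp point (between the pads) lies 19 mm behind it (ctrl.grasp_offset is the distance from the TCP to the grasp point, in mm); z points along the fingers, y is the line along which they close (so a half turn about z gives the same grasp; the last joint's range is limited). The gripper opens to 85 mm and grips with 20 to 120 N. Pads are 22 mm wide; open, the fingers measure 114 mm over their backs; the gripper's body (76 mm by 85 mm) begins 54 mm behind the grasp point. The pads swing forward as they close: fully open they stand 13 mm farther back than shut.
Start: joints at [1.053, 0.628, 0.038, 1.517, -0.027, 0.996, -0.02], TCP at [283.809, -584.782, 231.313] pointing down, gripper open.
Joint ranges: [-3.06, 3.06], [-0.37, 2.12], [-1.25, 1.32], [0.18, 2.47], [-1.1, 4.24], [0.23, 1.98], [-2.94, 2.94]. Speed limits (rad/s): [2.57, 2.57, 3.14, 3.14, 3.14, 3.14, 3.14].

### API

Orientations are given as [roll, pitch, yaw] about the fixed x, y, z axes, in that order (R = Rz(yaw) Ry(pitch) Rx(roll)).
In Python, from cell import status, cams, ctrl gives the robot as it stands.
- The arm moves only by the tool move_arm, never from a script. Its argument "plan" is a list of rows, each a list of 3 entries, a list of its own where there are three numbers: the shift along the world's x, y, z in mm, then the turn, a rotation vector about the world's x, y, z in degrees, then the opening, from 0 (shut) to 1 (fully open). In form: [[[x, y, z], [wx, wy, wz], gripper], ...]. A call has 1 to 10 rows; each row shifts and turns the commanded pose from where the row before left it; what a row does not reach is not made up. A row lasts 1/8 s, in which the tool goes at most 62.5 mm and 10.7 degrees, less where a joint would pass 70% of its speed; a pose out of reach is approached as far as the arm can. A call with a gripper value outside its range is refused whole. The fingers move at their own pace and stop on an object; the grip force is fixed at half the most. Time passes only in rows, so rows that do not move let the fingers close. It gives the time, the measured TCP pose, the force, the opening and the grip force at its end, in the units of the state.
- status.read_state(): the state, without advancing time (a new reading comes with each control period).
- cams.get_image(name): name is "side" or "top"; returns the picture (400x640x3 uint8, blue, green, red); there is no depth.
- cams.camera_params(name): a dict with "K" (3x3 intrinsics, pixels), "k1" (the pictures are not rectified: a ray, as slopes to the right and down, at radius r is drawn at 1 + k1 r^2 times it, then the intrinsics apply), "pose" (4x4, takes a point from camera to world coordinates). Camera axes: x right, y down, z forward; pixel columns grow to the right and rows downward; lengths in mm; the calibration is good to about 2 mm. A picture is of the moment at which its call begins. camera_params takes no time and is no camera call.
- ctrl.finish_job(): hands the job in; it is judged then, once.
The state is a dict: "clock": time; "qpos": joint angles; "qd": joint speeds; "tau": joint torques, N m; "eef_pos": TCP position; "tool_rot": TCP orientation; "force": force on the tool from outside, world axes, zero at the start; "torque": the same for the moment, N m; "width": finger opening in mm; "gripper_force": force on a finger pad.
Only numpy, scipy, OpenCV 4.12 (cv2) and the standard library are available. Lean on these libraries where they do the work, as an engineer would, in place of code of your own. Each camera call takes 0.05 s, during which the arm holds its last target. There are 200 camera calls.

### The job

Shut off the water: turn the T-handle of the brass stop valve clockwise (seen from above) through its full turn until it comes up against its stop. Then swing the hinged steel cover of the guard right over and down on the valve, take the locking pin out of the grey PVC reducer it is parked in, and push it down through the holes of both tongues until its collar sits on the cover's tongue. The cover sits on a springy rubber seal, so finish still holding the pin by its grip and pressing down firmly enough to keep the two halves squeezed shut, and leave the other things lying about undisturbed.

Things in the scene. Friction and masses are not known exactly. Their poses are not given: they have to be found in the camera images.
- guard: Stop valve with lock-off guard, fixed to the cement: galvanised pipe stub 230 mm long along x, brass valve in the middle, round it a level steel base plate 100 x 104 mm, top 64 mm up (seal strips to 69 mm, nuts of 14 mm radius to 80 mm). Origin on the cement under the valve axis, z up. Cover hinge along the plate's +y edge; a tongue 36 mm wide, 5 mm thick sticks out 46 mm from its -y edge.
- valve (a joint): Turn of the brass T-handle about the upright valve axis, rad, growing clockwise seen from above. Starts between 0 and 0.4; its stop (valve shut) is at 6.6. It takes about 0.07 N m (2 to 3 N near the end of the bar) all the way and stays where it is left.
- bar_mid (a point): Middle of the T-handle's bar, on the valve axis, 102 mm above the cement (38 mm above the base plate). The bar is level, round, brass, 10 mm thick, 72 mm long, with a boss of 10 mm radius in the middle from 10 mm below to 8 mm above the bar's centre line and a stem of 5 mm radius below.
- bar_end (a point): One end of the T-handle's bar, on its centre line, 36 mm from bar_mid; it turns with the handle. The other end is opposite.
- cover (a joint): Hinge angle of the steel cover, rad: 0 shut, its rim just resting on the rubber seal; grows opening; starts leaning back beyond upright at 1.9 to 2.35 (stop 2.4). Stiff hinge: stays where it is left, 1 to 3 N at the tongue moves it. At 0 the tongue's tip stands 0.05 rad higher than level; the last 0.05 rad is squeeze of the seal (see seal).
- seal (a joint): Squeeze of the rubber seal under the shut cover, rad about the hinge, added to its closing: 0 untouched, 0.05 fully squeezed (cover level, hard stop). Springy: the cover's weight alone gives 0.005; pressed at the cover's hole it is about 0.013 with 2 N, 0.021 with 4 N, 0.028 with 6 N, 0.036 with 8 N, 0.044 with 10 N; springs back when let go. 0 while the cover is open.
- hinge_line (a point): Middle of the cover's hinge line, which is level along the guard's x axis, 66 mm above the cement and 54 mm from the valve axis towards the guard's +y. Axes as guard.
- cover_hole (a point): Centre of the 13 mm hole in the cover's tongue, at its outer (upper when shut) face; z is the outward normal, -y points from hinge to tongue tip. Hole 138 mm from the hinge line, tip 152 mm, cover's wall 104 mm. Tongue 36 mm wide, 5 mm thick. The cover is a box 100 x 100 mm open below; its top face lies 44 mm above this face. Resting on the seal, the hole is 78 mm above the cement; squeezed flat, 71.5 mm.
- base_hole (a point): Centre of the equal 13 mm hole in the base plate's tongue, at that tongue's upper face, 64 mm above the cement, under the cover's hole when shut (the tongues are then 2.5 to 9 mm apart). Axes as guard. The space below is open down to the cement.
- pin: Locking pin, upright: steel shank 9 mm thick, 45 mm long with a tapered nose; above it a collar 30 mm across, 4 mm thick; above that a cylindrical black grip 22 mm across, 40 mm tall (89 mm overall, 50 to 90 g). Origin at the nose's tip, z towards the grip. At the start it hangs in the reducer, collar on the reducer's rim, tip 15 mm above the cement.
- reducer: Grey PVC pipe reducer standing on its wide end, loose, 90 g: 50 mm in diameter at the bottom, 27 mm in the upper part, 60 mm tall, bore 18 mm at the top. Origin at the centre of its underside.
- shower_head: Bystander: chrome hand shower lying face down, head 80 mm across and 26 mm high, handle 160 mm along its x axis. Origin under the head's centre.
- polish_tin: Bystander: closed white polish tin, 84 mm across, 36 mm high. Origin at the centre of its underside.
- scoop: Bystander: blue plastic scoop, box 75 x 62 x 36 mm with a handle along its -x axis to 122 mm. Origin under the box.
- coupler: Bystander: straight grey PVC coupler standing on end, 34 mm across, 48 mm tall. Origin at the centre of its underside.
- tape_roll: Bystander: white thread-tape roll lying flat, 54 mm across, 14 mm high. Origin at the centre of its underside.
- spanner: Bystander: steel spanner lying flat along its x axis. Origin under its middle.
Not all that is in view belongs to the job. Of the things shaped like the pin, the steel one is meant.

How it is judged (in metres and radians):
On the way, in this order (a step that is already met when the one before it is completed fails the run):
1. the valve's T-handle is turned clockwise to its stop (value of joint valve above 6.4 rad), for 0.2 s.
2. the cover is swung down onto the seal (value of joint cover below 0.05 rad), for 0.2 s.
3. the pin is down through the holes of both tongues (value of joint cover below 0.05 rad and horizontal distance between pin and base_hole below 0.006 m and z of pin in the frame of base_hole below -0.015 m), for 0.1 s.
At the end, for the whole second after the job is handed in: Valve within 0.2 rad of its stop; cover shut, seal squeezed over 0.025 rad; pin upright (0.15 rad) in both holes, collar within 2.5 mm of the cover's tongue, at rest, still in the fingers and pressed on the guard with over 4 N (value of joint valve above 6.4 rad and value of joint cover below 0.02 rad and value of joint seal above 0.025 rad and horizontal distance between pin and base_hole below 0.006 m and z of pin in the frame of cover_hole below -0.0425 m and angle between pin's own z axis and vertical below 0.15 rad and contact force between the fingers and pin above 3 N and contact force between pin and guard above 4 N and linear speed of pin below 0.02 m/s); the arm keeps its last pose, push and grip.
It fails at once if a bystander (shower head, polish tin, scoop, straight coupler, tape roll or spanner) is pushed more than 30 mm from its place (distance of any of shower_head, polish_tin, scoop, coupler, tape_roll, spanner from where it was at the start of the episode above 0.03 m).
It also fails if it takes over 72 s, if anything falls off the work surface, if the arm or the gripper's body presses on something with over 40 N, if the wrist force passes 120 N, or if a joint passes its speed limit or range.

## Working session

There is one attempt and no reset: what is moved stays moved. The work goes in short steps, Python scripts to look and compute and a tool call to move; the robot and the scene stay as the last step left them, time stands still between calls to the robot, and variables do not carry over. Pictures are saved under pics/ and viewed, at most 12 in all, crops included, and the job is handed in when it is done.

Besides the shell and the picture viewer there is one more tool, called after ">>>" by a JSON object that holds its "fn" and its "kwargs". move_arm: Moves the arm, as the interface text tells. Its arguments: {"type":"object","properties":{"plan":{"type":"array","items":{"type":"array"}}},"required":["plan"]}

```bash
mkdir -p pics; ls; cat > h.py <<'E'
import numpy as np, cv2
from cell import status, cams, ctrl
def snap(n,f):
    im=cams.get_image(n); cv2.imwrite('pics/'+f,im); return im
def P(n):
    c=cams.camera_params(n); return np.array(c['K'],float),float(c['k1']),np.array(c['pose'],float)
def ray(n,u,v):
    K,k1,T=P(n); 
    d=cv2.undistortPoints(np.array([[[u,v]]],float),K,np.array([k1,0,0,0,0.]))[0,0]
    return T[:3,3],T[:3,:3]@np.array([d[0],d[1],1])
def atz(n,u,v,z):
    o,d=ray(n,u,v); return (o+d*(z-o[2])/d[2]).round(1)
def proj(n,p):
    K,k1,T=P(n); q=(np.atleast_2d(p)-T[:3,3])@T[:3,:3]
    s=q[:,:2]/q[:,2:]; s=s*(1+k1*(s**2).sum(1))[:,None]
    return (s@K[:2,:2].T+K[:2,2]).round(1)
def tri(a,b):
    o1,d1=ray('top',*a);o2,d2=ray('side',*b)
    A=np.c_[d1,-d2];t=np.linalg.lstsq(A,o2-o1,rcond=None)[0]
    p,q=o1+d1*t[0],o2+d2*t[1];return ((p+q)/2).round(1),np.linalg.norm(p-q).round(1)
E
python3 - <<'E'
from h import *
for n in('top','side'):
    snap(n,n+'0.png'); K,k,T=P(n); print(n,K.round(1).tolist(),k,T.round(3).tolist())
print(status.read_state())
E
```

```text
pics
top [[440.5, 0.0, 322.0], [0.0, 440.5, 193.3], [0.0, 0.0, 1.0]] 0.016353303584514832 [[0.012, -0.989, 0.15, 410.813], [-1.0, -0.012, -0.001, -19.014], [0.002, -0.15, -0.989, 1192.955], [0.0, 0.0, 0.0, 1.0]]
side [[517.8, 0.0, 311.4], [0.0, 517.8, 206.1], [0.0, 0.0, 1.0]] 0.0048763209588404376 [[0.986, -0.097, 0.139, 330.201], [-0.169, -0.583, 0.795, -1359.615], [0.004, -0.807, -0.591, 1066.898], [0.0, 0.0, 0.0, 1.0]]
{'clock': 0.1, 'qpos': array([ 1.05321884,  0.62923239,  0.0384625 ,  1.51827251, -0.02700545,
        0.99630374, -0.02002426]), 'qd': array([ 0.00080671, -0.00189869,  0.00115349, -0.00107225,  0.0002783 ,
        0.00029443, -0.00119398]), 'tau': array([ 3.27952177e-03, -5.64537191e+01,  1.23036873e+00, -1.93974423e+01,
        1.12415152e-02,  5.39901783e-03,  1.16775479e-05]), 'eef_pos': array([ 283.54181518, -584.27222537,  230.49370125]), 'tool_rot': array([-3.13989522e+00,  2.20054848e-05,  4.51735826e-01]), 'force': array([ 0.15128941, -0.28338554, -0.81717328]), 'torque': array([ 0.0417843 , -0.00444666, -0.00595858]), 'gripper_force': 0.0, 'width': 85.46326604557761}
```

View pics/top0.png

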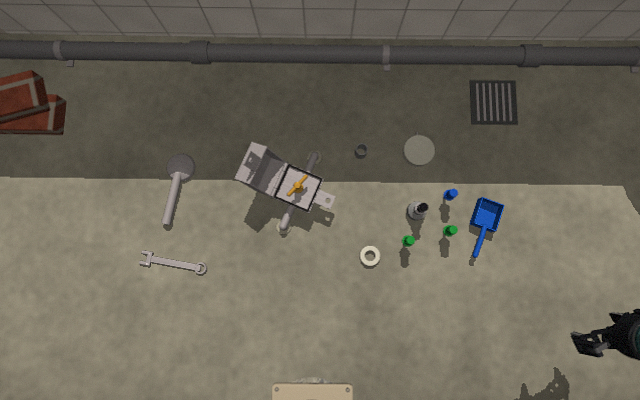

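View pics/side0.png

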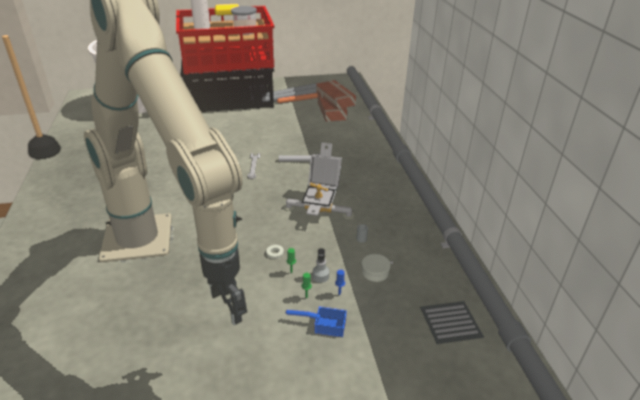

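```bash
python3 - <<'E'
from h import *
t=cv2.imread('pics/top0.png');s=cv2.imread('pics/side0.png')
c=lambda im,x,y:cv2.resize(im[y:y+75,x:x+100],(400,300),interpolation=cv2.INTER_CUBIC)
m=np.vstack([np.hstack([c(t,235,140),c(t,390,180)]),np.hstack([c(s,270,140),c(s,270,235)])])
cv2.imwrite('pics/m1.png',m)
E
```

```text
(no output)
```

View pics/m1.png

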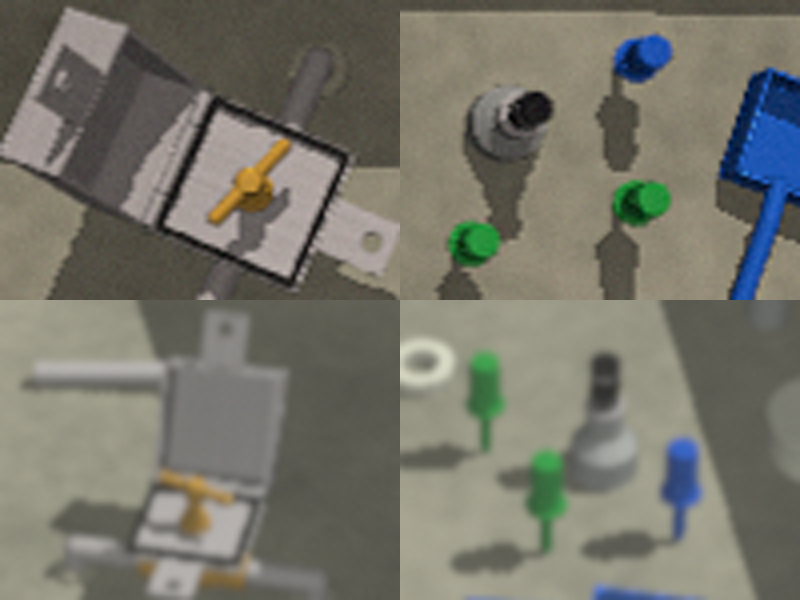

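```bash
python3 - <<'E'
from h import *
m=lambda x,y:(235+x/4-.4,140+y/4-.4)
print('mid',atz('top',*m(252,185),108)); 
a=atz('top',*m(287,143),102);b=atz('top',*m(214,218),102);print('bar',a,b,(a+b)/2)
h=atz('top',*m(372,241),64);print('hole',h)
cs=np.array([atz('top',*m(*p),67) for p in[(217,98),(348,157),(293,285),(160,228)]]);print(cs,cs.mean(0))
print('pintop',atz('top',390+133/4-.4,180+110/4-.4,104))
print('redu',atz('top',390+100/4-.4,180+122/4-.4,0))
# tri
s=lambda x,y,oy:(270+x/4-.4,oy+y/4-.4)
print('pintop tri',tri((422.9,207.1),s(205,57,235)))
print('mid tri',tri(m(252,183),s(197,183,140)))
print('hole',tri(m(372,241),s(173,284,140)))
print('coverhole',tri(m(64,78),s(226,29,140)))
for n,p in dict(tin=(419,150),coup=(361,151),tape=(370,256),head=(181,166)).items(): print(n,atz('top',*p,20))
for p in [(409,241),(451,230),(451,194)]: print('decoy',atz('top',*p,89))
E
```

```text
mid [594.1  41.4 108. ]
bar [622.2  20.3 102. ] [573.9  65.1 102. ] [598.05  42.7  102.  ]
hole [565.8 -34.4  64. ]
[[658.4  67.7  67. ]
 [620.2 -18.3  67. ]
 [536.2  16.1  67. ]
 [572.2 102.5  67. ]] [596.75  42.    67.  ]
pintop [ 544.9 -271.   104. ]
redu [ 549.2 -272.4    0. ]
pintop tri (array([ 546.7, -271.3,  104. ]), np.float64(3.7))
mid tri (array([598. ,  41.4, 106.8]), np.float64(4.7))
hole (array([566.6, -34.5,  62.4]), np.float64(1.1))
coverhole (array([643.1, 147.6, 189.2]), np.float64(1.5))
tin [ 712.3 -283.5   20. ]
coup [ 707.6 -125.    20. ]
tape [ 423.8 -148.2   20. ]
head [659.8 363.5  20. ]
decoy [ 461.2 -238.    89. ]
decoy [ 489.9 -343.4   89. ]
decoy [ 581.  -346.4   89. ]
```

Candidates shaped like the pin: green (409,241), green (451,230), blue (451,195), and the black-gripped steel one (422,208) standing in the grey reducer. The last one fits the description, and the crop confirms it. The guard is at about (597,42) with yaw about -22.7°. The cover is open at about 2.03 rad. I'll drive the handle with closed fingertips.

>>> {"fn": "move_arm", "kwargs": {"plan": [[[26,56,0],[0,0,4.1],0],[[26,56,0],[0,0,4.1],0],[[26,56,0],[0,0,4.1],0],[[26,56,0],[0,0,4.1],0],[[26,56,0],[0,0,4.1],0],[[26,56,0],[0,0,4.1],0],[[26,56,0],[0,0,4.1],0],[[26,56,0],[0,0,4.1],0],[[26,56,0],[0,0,4.1],0],[[26,56,0],[0,0,4.1],0]]}}

```text
clock: 1.35
eef_pos: [544.3, -23.0, 231.2]
tool_rot: [-3.142, 0.0, 1.17]
force: [1.0, -1.0, -1.4]
width: -0.1
gripper_force: 0.0
```

>>> {"fn": "move_arm", "kwargs": {"plan": [[[26,48,0],[0,0,0],0],[[0,0,-50],[0,0,0],0],[[0,0,-46],[0,0,0],0],[[0,0,0],[0,0,0],0]]}}

```text
clock: 1.85
eef_pos: [566.7, 23.0, 132.1]
tool_rot: [-3.134, 0.004, 1.168]
force: [-0.2, -0.5, 0.5]
width: 0.1
gripper_force: 0.0
```

```bash
python3 - <<'E'
from h import *
t=snap('top','t1.png');s=snap('side','s1.png')
p=status.read_state()['eef_pos'];print(p,proj('top',p),proj('side',p))
c=lambda im,x,y:cv2.resize(im[y:y+75,x:x+100],(400,300),interpolation=cv2.INTER_CUBIC)
cv2.imwrite('pics/m2.png',np.hstack([c(t,250,140),c(s,270,140)]))
E
```

```text
[570.28436479  23.22510406 136.001985  ] [[304.3 193.7]] [[310.9 181.9]]
```

View pics/m2.png

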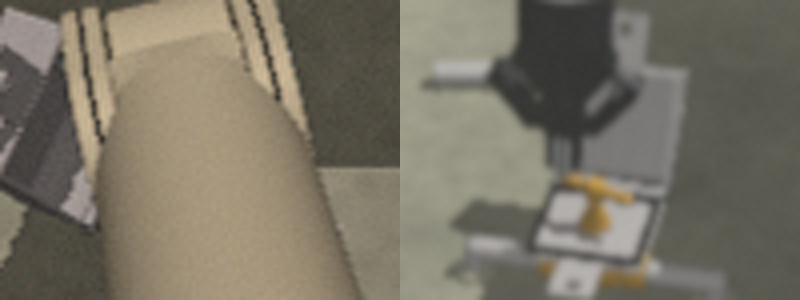

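>>> {"fn": "move_arm", "kwargs": {"plan": [[[0,0,-46],[0,0,0],0],[[-2,11.2,0],[0,0,0],0],[[-0.9,10.4,0],[0,0,0],0],[[2.7,10.1,0],[0,0,0],0],[[6,8.5,0],[0,0,0],0],[[8.5,6,0],[0,0,0],0]]}}

```text
clock: 2.7
eef_pos: [583.4, 69.5, 90.3]
tool_rot: [-3.141, 0.002, 1.167]
force: [-2.8, -1.8, 1.2]
width: -0.1
gripper_force: 1.6
```

>>> {"fn": "move_arm", "kwargs": {"plan": [[[10.1,2.7,0],[0,0,0],0],[[10.4,-0.9,0],[0,0,0],0],[[9.4,-4.4,0],[0,0,0],0],[[7.4,-7.4,0],[0,0,0],0],[[4.4,-9.4,0],[0,0,0],0],[[0.9,-10.4,0],[0,0,0],0],[[-2.7,-10.1,0],[0,0,0],0],[[-6,-8.5,0],[0,0,0],0],[[-8.5,-6,0],[0,0,0],0],[[-10.1,-2.7,0],[0,0,0],0]]}}

```text
clock: 3.95
eef_pos: [600.8, 10.5, 90.1]
tool_rot: [3.137, -0.001, 1.166]
force: [4.4, 1.3, -0.6]
width: 0.2
gripper_force: 1.9
```

>>> {"fn": "move_arm", "kwargs": {"plan": [[[-10.4,0.9,0],[0,0,0],0],[[-9.4,4.4,0],[0,0,0],0],[[-7.4,7.4,0],[0,0,0],0],[[-4.4,9.4,0],[0,0,0],0]]}}

```text
clock: 4.45
eef_pos: [566.0, 34.3, 88.9]
tool_rot: [-3.139, 0.002, 1.167]
force: [0.6, -3.2, -0.1]
width: -0.1
gripper_force: 1.2
```

Now approaching the stop; small steps.

>>> {"fn": "move_arm", "kwargs": {"plan": [[[-0.7,6,0],[0,0,0],0],[[0.3,5,0],[0,0,0],0],[[1.3,5,0],[0,0,0],0],[[0,0,0],[0,0,0],0]]}}

```text
clock: 4.95
eef_pos: [567.5, 48.0, 89.0]
tool_rot: [-3.14, 0.004, 1.166]
force: [-1.9, -7.8, 1.7]
width: 0.0
gripper_force: 3.3
```

>>> {"fn": "move_arm", "kwargs": {"plan": [[[1.5,4,0],[0,0,0],0],[[0,0,0],[0,0,0],0],[[0,0,0],[0,0,0],0]]}}

```text
clock: 5.32
eef_pos: [567.7, 48.4, 88.9]
tool_rot: [-3.139, 0.009, 1.163]
force: [-2.9, -13.8, 5.5]
width: 0.1
gripper_force: 6.2
```

>>> {"fn": "move_arm", "kwargs": {"plan": [[[0,-14,0],[0,0,0],0],[[0,0,55],[0,0,0],0],[[0,0,55],[0,0,0],0],[[0,0,55],[0,0,0],0],[[28,47,0],[0,0,0],0],[[28,47,0],[0,0,0],0],[[28,47,0],[0,0,0],0],[[0,0,0],[0,0,0],0]]}}

```text
clock: 6.32
eef_pos: [654.2, 189.4, 253.5]
tool_rot: [-3.139, -0.006, 1.176]
force: [-0.2, -0.4, -0.2]
width: 0.2
gripper_force: 0.0
```

```bash
python3 - <<'E'
from h import *
t=snap('top','t2.png');s=snap('side','s2.png')
p=status.read_state()['eef_pos'];print(p,proj('top',p),proj('side',p))
c=lambda im,x,y:cv2.resize(im[y:y+75,x:x+100],(400,300),interpolation=cv2.INTER_CUBIC)
cv2.imwrite('pics/m3.png',np.hstack([c(t,235,140),c(s,270,140)]))
E
```

```text
[653.68880632 182.94679607 253.65740818] [[230.  147.1]] [[327.4 124.8]]
```

View pics/m3.png

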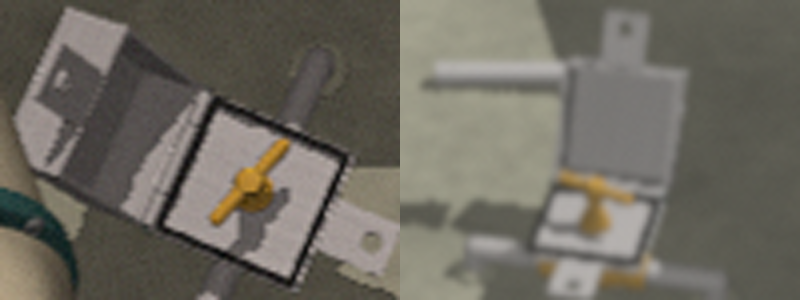

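>>> {"fn": "move_arm", "kwargs": {"plan": [[[0,0,-35],[0,0,0],0],[[0,0,-34],[0,0,0],0],[[-6.2,-14.8,0],[0,0,0],0],[[-6.2,-14.8,0],[0,0,0],0],[[-6.2,-14.8,0],[0,0,0],0],[[-6.2,-14.8,0],[0,0,0],0]]}}

```text
clock: 7.18
eef_pos: [630.0, 120.7, 187.0]
tool_rot: [3.139, -0.001, 1.167]
force: [1.8, 2.0, 1.1]
width: 0.1
gripper_force: 1.0
```

>>> {"fn": "move_arm", "kwargs": {"plan": [[[-5.8,-13.8,0],[0,0,0],0],[[-5.8,-13.8,0],[0,0,0],0],[[-5.8,-13.8,0],[0,0,0],0],[[-5.8,-13.8,0],[0,0,0],0],[[-5.8,-13.8,0],[0,0,0],0]]}}

```text
clock: 7.8
eef_pos: [599.7, 52.3, 185.0]
tool_rot: [-3.141, 0.0, 1.167]
force: [0.3, 1.3, -0.9]
width: -0.0
gripper_force: 0.6
```

>>> {"fn": "move_arm", "kwargs": {"plan": [[[-8,-19.2,-4.4],[0,0,0],0],[[-6.3,-15,-12.5],[0,0,0],0],[[-5.5,-13.2,-14.8],[0,0,0],0],[[-4.6,-10.9,-16.8],[0,0,0],0]]}}

```text
clock: 8.3
eef_pos: [575.0, -7.3, 135.7]
tool_rot: [-3.141, 0.001, 1.166]
force: [1.0, -0.6, 0.2]
width: -0.0
gripper_force: 0.2
```

>>> {"fn": "move_arm", "kwargs": {"plan": [[[-3.6,-8.5,-18.3],[0,0,0],0],[[-2.5,-5.9,-19.6],[0,0,0],0],[[-1.3,-3,-10],[0,0,0],0],[[0,0,-10],[0,0,0],0],[[0,0,-3],[0,0,0],0],[[0,0,0],[0,0,0],0],[[0,0,0],[0,0,0],0]]}}

```text
clock: 9.18
eef_pos: [569.0, -22.1, 76.4]
tool_rot: [3.141, -0.001, 1.168]
force: [-0.5, -0.4, 0.1]
width: 0.3
gripper_force: 0.3
```

>>> {"fn": "move_arm", "kwargs": {"plan": [[[0,0,-3],[0,0,0],0],[[0,0,0],[0,0,0],0],[[0,0,0],[0,0,0],0]]}}

```text
clock: 9.55
eef_pos: [569.1, -22.3, 73.3]
tool_rot: [3.141, -0.001, 1.167]
force: [-0.4, -0.1, 5.5]
width: -0.0
gripper_force: 2.4
```

```bash
python3 - <<'E'
from h import *
t=snap('top','t3.png');s=snap('side','s3.png')
st=status.read_state();p=st['eef_pos'];print(p,st['force'],proj('side',p))
c=lambda im,x,y:cv2.resize(im[y:y+75,x:x+100],(400,300),interpolation=cv2.INTER_CUBIC)
cv2.imwrite('pics/m4.png',np.hstack([c(t,260,150),c(s,270,150)]))
E
```

```text
[568.97048258 -22.31727779  73.1892962 ] [-0.74207931 -0.4664229   4.30693916] [[312.8 205.7]]
```

View pics/m4.png

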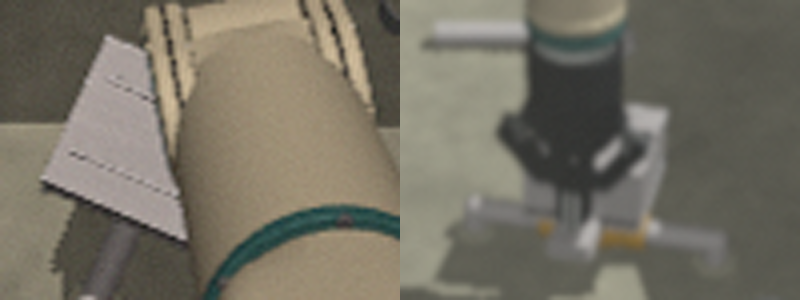

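>>> {"fn": "move_arm", "kwargs": {"plan": [[[0,0,40],[0,0,0],0],[[0,0,45],[0,0,0],0],[[0,0,45],[0,0,0],0.2],[[-4.7,-49.8,0],[0,0,0],0.55],[[-4.7,-49.8,0],[0,0,0],0.55],[[-4.7,-49.8,0],[0,0,0],0.55],[[-4.7,-49.8,0],[0,0,0],0.55],[[-4.7,-49.8,0],[0,0,0],0.55],[[0,0,0],[0,0,0],0.55],[[0,0,0],[0,0,0],0.55]]}}

```text
clock: 10.9
eef_pos: [544.9, -270.6, 202.3]
tool_rot: [-3.14, -0.001, 1.167]
force: [-0.8, 1.1, -0.5]
width: 46.9
gripper_force: 0.0
```

```bash
python3 - <<'E'
from h import *
t0=cv2.imread('pics/top0.png');t=snap('top','t4.png');s=snap('side','s4.png')
st=status.read_state();p=st['eef_pos'];print(p,st['width'],proj('top',p),proj('side',p))
c=lambda im,x,y,w,h,f:cv2.resize(im[y:y+h,x:x+w],(w*f,h*f),interpolation=cv2.INTER_CUBIC)
m=np.vstack([np.hstack([c(t0,310,182,40,30,10),c(t,310,182,40,30,10)]),np.hstack([c(t0,400,190,40,30,10),c(s,285,225,80,60,5)])])
cv2.imwrite('pics/m5.png',m)
E
```

```text
[ 545.52534822 -269.44745356  202.66711332] 46.533471337731676 [[432.1 201.6]] [[320.2 221. ]]
```

View pics/m5.png

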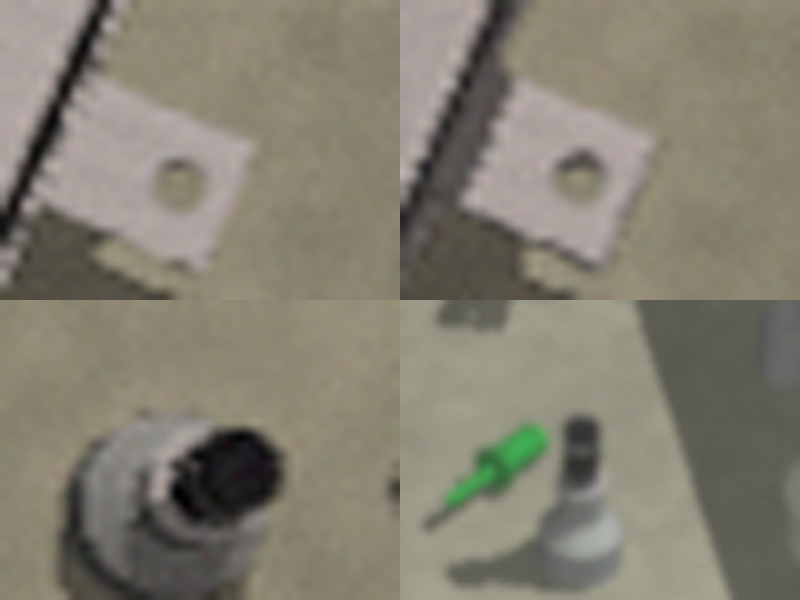

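View pics/s4.png

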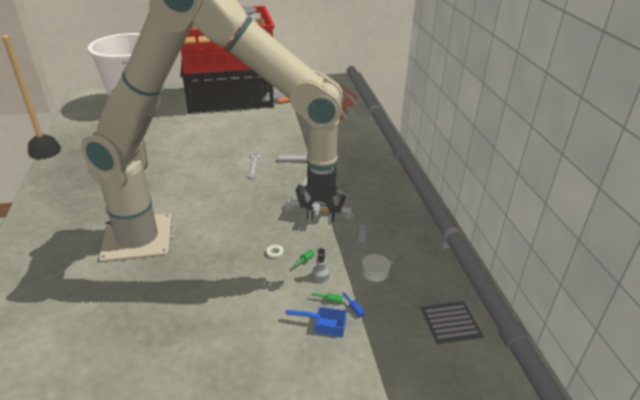

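```bash
python3 - <<'E'
from h import *
print('base',atz('top',327.5,200.1,64),'cov',atz('top',327.55,199,78))
print('pin',atz('top',423.4,206.7,104),tri((423.4,206.7),(321.2,249.8)))
# side-only with z
print(atz('side',321.2,249.8,104), proj('side',[545.5,-271,104]))
# pin axis line in side: where does the collar (z62) project
print(proj('side',[545.5,-271,62]))
E
```

```text
base [565.1 -34.2  64. ] cov [566.  -34.1  78. ]
pin [ 545.9 -272.4  104. ] (array([ 547.7, -273.1,  101.8]), np.float64(3.1))
[ 548.8 -275.4  104. ] [[319.8 248.9]]
[[319.6 260. ]]
```

>>> {"fn": "move_arm", "kwargs": {"plan": [[[0.8,-1,-40],[0,0,0],0.55],[[0,0,-45],[0,0,0],0.55],[[0,0,-36],[0,0,0],0.55],[[0,0,-11],[0,0,0],0.55],[[0,0,0],[0,0,0],0],[[0,0,0],[0,0,0],0],[[0,0,0],[0,0,0],0],[[0,0,0],[0,0,0],0]]}}

```text
clock: 12.0
eef_pos: [546.3, -272.8, 71.8]
tool_rot: [3.14, 0.0, 1.167]
force: [0.3, 0.0, 3.7]
width: 20.7
gripper_force: 58.6
```

>>> {"fn": "move_arm", "kwargs": {"plan": [[[0,0,15],[0,0,0],0],[[0,0,30],[0,0,0],0],[[0,0,45],[0,0,0],0],[[4.5,47,0],[0,0,0],0],[[4.5,47,0],[0,0,0],0],[[4.5,47,0],[0,0,0],0],[[4.5,47,0],[0,0,0],0],[[0.8,45,0],[0,0,0],0],[[0,0,0],[0,0,0],0],[[0,0,0],[0,0,0],0]]}}

```text
clock: 13.25
eef_pos: [564.9, -40.2, 161.7]
tool_rot: [3.141, 0.001, 1.167]
force: [-1.0, -0.8, -0.0]
width: 20.6
gripper_force: 58.7
```

```bash
python3 - <<'E'
from h import *
s=snap('side','s5.png');t=snap('top','t5.png')
st=status.read_state();p=st['eef_pos'];print(p,st['tool_rot'],st['width'],st['force'])
x,y,z=p
for n in('side','top'): print(n,proj(n,[[x,y,z],[x,y,z-7],[x,y,z-56],[566,-34,78],[566,-34,64]]).tolist())
c=lambda im,x,y,w,h,f:cv2.resize(im[y:y+h,x:x+w],(w*f,h*f),interpolation=cv2.INTER_CUBIC)
cv2.imwrite('pics/m6.png',np.hstack([c(s,290,165,40,60,10),c(t,300,170,40,60,10)]))
E
```

```text
[564.73146081 -41.38690616 161.29403679] [3.14082281e+00 8.65564756e-04 1.16495667e+00] 20.538378337498976 [ 0.73119137 -0.625443   -0.81206303]
side [[312.7, 186.6], [312.6, 188.4], [312.6, 201.2], [312.5, 206.7], [312.5, 210.2]]
top [[331.2, 194.7], [331.1, 195.2], [330.6, 198.0], [327.5, 199.0], [327.4, 199.8]]
```

View pics/m6.png

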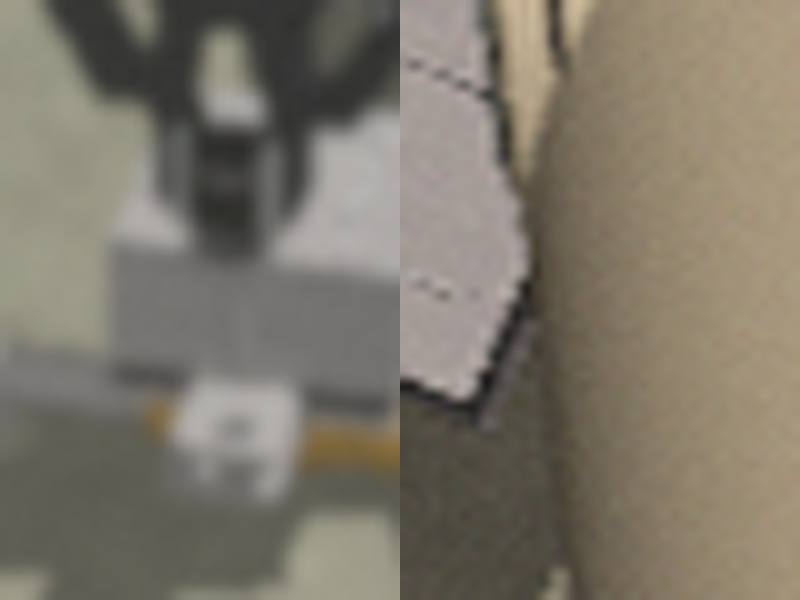

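>>> {"fn": "move_arm", "kwargs": {"plan": [[[1.3,5.2,0],[0,0,0],0],[[0,0,-21],[0,0,0],0],[[0,0,0],[0,0,0],0],[[0,0,0],[0,0,0],0]]}}

```text
clock: 13.85
eef_pos: [566.3, -34.5, 140.2]
tool_rot: [3.141, -0.0, 1.167]
force: [-0.2, -0.1, -0.6]
width: 20.3
gripper_force: 58.8
```

```bash
python3 - <<'E'
from h import *
L=[];S=[]
for i in range(8):
    S.append(cams.get_image('side').astype(float)); st=status.read_state();L.append(np.r_[st['eef_pos'],st['force']])
print(np.mean(L,0).round(2),np.std(L,0).round(2))
im=np.mean(S,0).astype(np.uint8);cv2.imwrite('pics/s6.png',im)
cv2.imwrite('pics/m7.png',cv2.resize(im[185:215,295:335],(800,600),interpolation=cv2.INTER_CUBIC))
E
```

```text
[ 5.6634e+02 -3.4370e+01  1.4041e+02 -1.0000e-01  1.0000e-02 -4.4000e-01] [0.14 0.06 0.15 0.36 0.48 0.27]
```

View pics/m7.png

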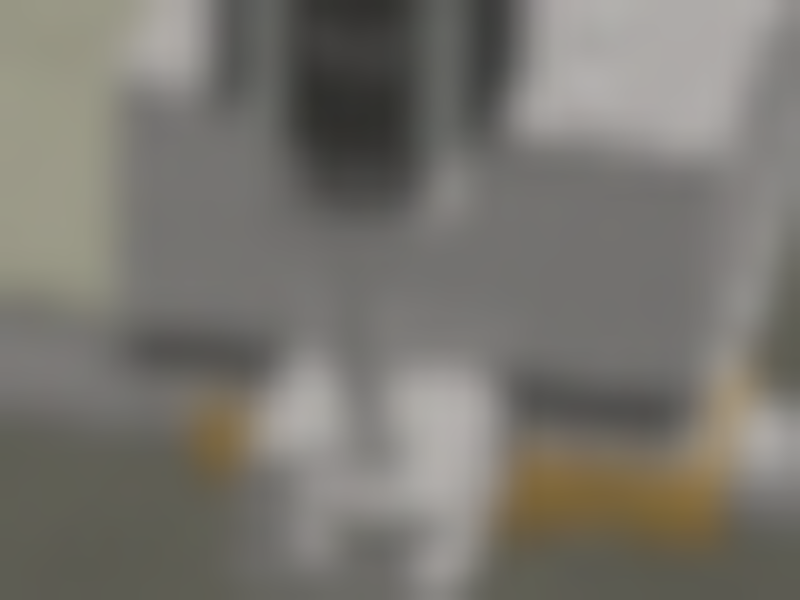

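>>> {"fn": "move_arm", "kwargs": {"plan": [[[1.2,0,0],[0,0,0],0],[[0,0,-5],[0,0,0],0],[[0,0,-4],[0,0,0],0],[[0,0,-2],[0,0,0],0],[[0,0,0],[0,0,0],0]]}}

```text
clock: 14.88
eef_pos: [567.0, -34.3, 128.6]
tool_rot: [-3.141, 0.0, 1.167]
force: [0.3, 0.1, -0.8]
width: 20.4
gripper_force: 58.8
```

>>> {"fn": "move_arm", "kwargs": {"plan": [[[0,0,-4],[0,0,0],0],[[0,0,-3],[0,0,0],0],[[0,0,-3],[0,0,0],0],[[0,0,0],[0,0,0],0]]}}

```text
clock: 15.38
eef_pos: [567.0, -34.3, 118.6]
tool_rot: [-3.141, 0.0, 1.167]
force: [-0.3, -0.0, -0.8]
width: 20.5
gripper_force: 58.8
```

>>> {"fn": "move_arm", "kwargs": {"plan": [[[0,0,-7],[0,0,0],0],[[0,0,-8],[0,0,0],0],[[0,0,-7],[0,0,0],0],[[0,0,0],[0,0,0],0]]}}

```text
clock: 15.88
eef_pos: [566.6, -34.3, 96.1]
tool_rot: [-3.14, 0.001, 1.167]
force: [-0.4, -0.7, 0.0]
width: 20.5
gripper_force: 58.8
```

>>> {"fn": "move_arm", "kwargs": {"plan": [[[0,0,-5],[0,0,0],0],[[0,0,-4],[0,0,0],0],[[0,0,0],[0,0,0],0],[[0,0,0],[0,0,0],0]]}}

```text
clock: 16.38
eef_pos: [567.4, -34.4, 88.1]
tool_rot: [3.141, -0.0, 1.167]
force: [1.0, -0.9, 0.9]
width: 20.2
gripper_force: 58.8
```

>>> {"fn": "move_arm", "kwargs": {"plan": [[[0,0,-3],[0,0,0],0],[[0,0,-2],[0,0,0],0],[[0,0,0],[0,0,0],0],[[0,0,0],[0,0,0],0]]}}

```text
clock: 16.88
eef_pos: [567.4, -34.6, 83.3]
tool_rot: [3.141, 0.0, 1.167]
force: [0.1, -0.5, 5.5]
width: 20.3
gripper_force: 59.2
```

>>> {"fn": "move_arm", "kwargs": {"plan": [[[0,0,-2],[0,0,0],0],[[0,0,-1],[0,0,0],0],[[0,0,0],[0,0,0],0],[[0,0,0],[0,0,0],0]]}}

```text
clock: 17.38
eef_pos: [567.6, -34.9, 80.8]
tool_rot: [3.14, 0.0, 1.167]
force: [-1.1, -1.8, 9.9]
width: 20.4
gripper_force: 59.5
```

```bash
python3 - <<'E'
from h import *
L=[];S=[]
for i in range(8):
    S.append(cams.get_image('side').astype(float)); st=status.read_state();L.append(np.r_[st['eef_pos'],st['force']])
print(np.mean(L,0).round(2),np.std(L,0).round(2),st['tool_rot'])
im=np.mean(S,0).astype(np.uint8)
cv2.imwrite('pics/m8.png',cv2.resize(im[180:225,285:345],(800,600),interpolation=cv2.INTER_CUBIC))
E
```

```text
[567.63 -34.88  80.81  -1.72  -1.6    9.35] [0.01 0.02 0.01 0.41 0.59 0.55] [3.14022068e+00 2.45520080e-04 1.16691778e+00]
```

View pics/m8.png

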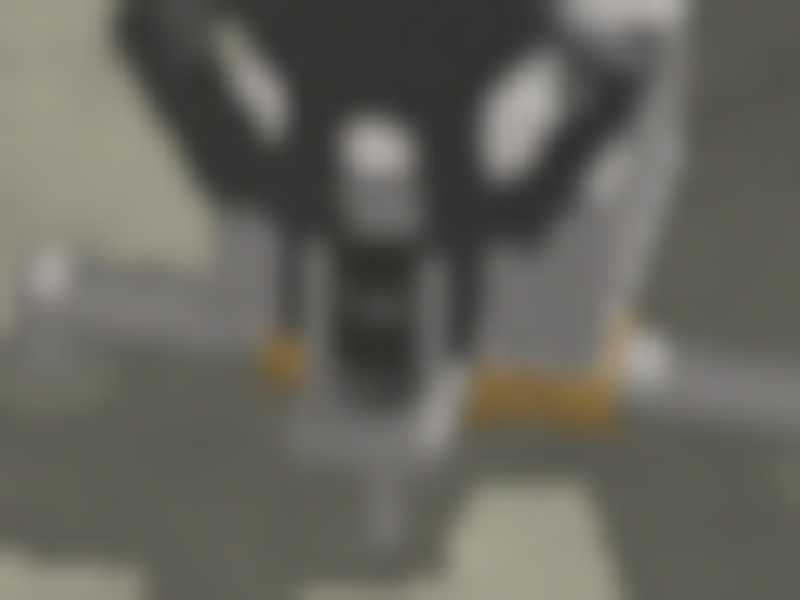

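The picture shows the shank sticking out below both tongues at about (382,510), with the collar down on the cover's tongue. The push is about 10 N, so I'm handing in.

```bash
python3 -c "
from cell import ctrl
print(ctrl.finish_job())"
```

```text
the job is handed in; nothing more can be done
None
```

The job is handed in, with no verdict returned: the valve is turned to its stop, the cover is shut, and the steel pin is through both tongues, held by its grip and pressed down with about 10 N; the three loose look-alike pins were found toppled, cause unknown, though none is a listed bystander.

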